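# Press the label holder behind the lip of the stone-sample shelf

### The job

Take the blue label holder out of the wooden stand and push it down behind the metal lip along the front of the sample shelf, centred over the orange spring clip, until it is fully home. The clip pushes back, so finish with the gripper still holding the holder pressed home; do not let go. Leave the other two holders, the stone samples, the hammer and the chisel where they are.

Things in the scene. Friction and masses are not known exactly. Their poses are not given: they have to be found in the camera images.
- blue_holder: Blue plastic label holder, upright: plate 6 (x) x 70 (y) x 45 (z) mm, white card on both faces; centred on top a finger tab 10 (x) x 26 (y) x 30 (z) mm; 75 mm tall in all, same either way round, 80 g. Origin: middle of its bottom edge, z up. Starts in any one of the stand's three slots, bottom edge 15 mm above the bench.
- red_holder: Red plastic label holder, upright: plate 6 (x) x 70 (y) x 45 (z) mm, white card on both faces; centred on top a finger tab 10 (x) x 26 (y) x 30 (z) mm; 75 mm tall in all, same either way round, 80 g. Origin: middle of its bottom edge, z up. Starts in any one of the stand's three slots, bottom edge 15 mm above the bench. Leave it.
- yellow_holder: Yellow plastic label holder, upright: plate 6 (x) x 70 (y) x 45 (z) mm, white card on both faces; centred on top a finger tab 10 (x) x 26 (y) x 30 (z) mm; 75 mm tall in all, same either way round, 80 g. Origin: middle of its bottom edge, z up. Starts in any one of the stand's three slots, bottom edge 15 mm above the bench. Leave it.
- stand: Fixed dark wooden block 170 (x) x 110 (y) x 40 (z) mm with three parallel slots in its top, each 8 (x) x 75 (y) mm and 25 mm deep, at x = -50, 0 and +50 mm of the block. Origin: centre of its underside, on the bench. It may stand left or right of the robot's centre line, turned up to 0.35 rad.
- shelf: Fixed low wooden shelf, 260 mm wide (y), board top 87 mm above the bench, reaching 178 mm back (+x) from the label channel along its front (-x) edge. Origin: on the bench under the middle of the channel; y runs along the channel. It may stand left or right of the robot's centre line, turned up to 0.3 rad.
- channel_mouth (a point): Middle of the label channel's mouth, 86 mm above the bench. The aluminium channel is open at the top and both ends. Its walls flare: about 25 mm apart (x) at the mouth, narrowing at 35 degrees from vertical to 9 mm at 75 mm above the bench, then straight down. The front wall is the lip; it has a 48 mm gap in the middle where the orange clip shows.
- slot_floor (a point): Middle of the channel's floor, 45 mm above the bench; axes as the shelf's. Fully home, a holder stands on this floor with its origin here and its plate lengthwise in the slot (plate y along shelf y, either way round); its upper 15 mm and the tab then stand above the straight walls.
- clip (a joint): Orange sprung clip in the middle of the channel, 40 mm wide (y), with a small tongue out through the gap in the lip. 0 m = up (top 55 mm above the bench), grows as it is pushed down; 0.010 m = flush with the slot floor, holder home. Pushes up with 3 N at 0, 8 N at 0.010.
- marble_sample: White marble tile 60 x 60 x 20 mm lying on the shelf board. Origin: centre of its underside. Leave it.
- slate_sample: Grey stone tile 60 x 60 x 20 mm lying on the shelf board. Origin: centre of its underside. Leave it.
- mallet: Carver's hammer lying on the bench at the robot's right, about 300 mm long, steel head 68 mm thick. Origin: on the bench under its axis, 50 mm behind the head. Leave it.
- chisel: Steel chisel lying on the bench at the robot's left, 195 mm long, 16 mm thick. Origin: on the bench under its middle. Leave it.
Not all that is in view belongs to the job. There is more than one size of the stand; the job needs the middle-sized.

How it is judged:
On the way, in this order (a step that is already met when the one before it is completed fails the run):
1. the blue holder is gripped and lifted clear of the stand (z of blue_holder in the frame of stand above 0.05 m and contact force between the fingers and blue_holder above 1 N), for 0.1 s.
2. the blue holder is behind the lip and starts to push the clip down (z of blue_holder in the frame of shelf below 0.06 m and x of blue_holder in the frame of shelf between -0.004 and 0.004 m and value of joint clip above 0.001 m), for 0.02 s.
At the end, for the whole second after the job is handed in: The blue holder stands behind the lip: upright and lengthwise (0.12 rad), within 10 mm of the clip centre and 4 mm of mid-slot, its bottom edge within 2.5 mm of the slot floor and bearing on the channel (0.5 N), clip down 7.5 mm or more, gripper still on the holder (over 2 N), at rest (x of blue_holder in the frame of shelf between -0.004 and 0.004 m and y of blue_holder in the frame of shelf between -0.01 and 0.01 m and z of blue_holder in the frame of shelf between 0.042 and 0.0475 m and angle between the y axis of blue_holder and the y axis of shelf, either way round below 0.12 rad and angle between blue_holder's own z axis and vertical below 0.12 rad and value of joint clip above 0.0075 m and contact force between blue_holder and shelf above 0.5 N and contact force between the fingers and blue_holder above 2 N and linear speed of blue_holder below 0.02 m/s); the arm keeps its last pose, push and grip.
It fails at once if a red or yellow holder is moved more than 30 mm (distance of any of red_holder, yellow_holder from where it was at the start of the episode above 0.03 m).
It fails at once if a stone sample is moved more than 30 mm (distance of any of marble_sample, slate_sample from where it was at the start of the episode above 0.03 m).
It fails at once if the hammer or chisel is moved more than 30 mm (distance of any of mallet, chisel from where it was at the start of the episode above 0.03 m).
It also fails if it takes over 38 s, if anything falls off the work surface, if the arm or the gripper's body presses on something with over 40 N, if the wrist force passes 120 N, or if a joint passes its speed limit or range.

### The arm

A 6-joint arm with a two-finger parallel gripper is mounted at the origin on the work surface. World frame = base frame: x ahead of the robot, y to its left, z up, the work surface at z = 0. Lengths are in m, angles in rad, forces in N, time in s.
With the tool pointing down it reaches from about 0.35 to 0.975 m from the base axis. Payload 4.9 kg.
Tool frame: the origin (TCP) lies on the front face of the gripper's body, between the roots of the fingers; the fingertips stand 73 mm ahead of it and the grasp point (between the pads) lies 54 mm ahead of it; z points along the fingers, y is the line along which they close (so a half turn about z gives the same grasp; the last joint's range is limited). The gripper opens to 85 mm and grips with 20 to 120 N. Pads are 22 mm wide; open, the fingers measure 114 mm over their backs; the gripper's body (76 mm by 85 mm) begins 54 mm behind the grasp point. The pads swing forward as they close: fully open they stand 13 mm farther back than shut.
Start: joints at [-1.466, 0.053, 1.613, -0, 1.476, -0.119], TCP at [0.139, -0.609, 0.304] pointing down, gripper open.
Joint ranges: [-3.01, 3.01], [-1.01, 2.22], [0.06, 2.58], [-1.02, 4.17], [0.09, 2.62], [-3.14, 3.14]. Speed limits (rad/s): [2.57, 2.57, 3.14, 3.14, 3.14, 3.14].

### API

Orientations are given as a rotation vector (axis times angle).
In Python, from station import status, imaging, order gives the robot as it stands.
- The arm moves only by the tool arm_command, never from a script. Its argument "increments" is a list of rows, each an object with "slide": the shift along the tool's x, y, z in m, a list of three; "spin": the turn about the tool's z in degrees; "gripper": the opening, from -1 (shut) to 1 (fully open). In form: [{"slide": [x, y, z], "spin": spin, "gripper": gripper}, ...]. A call has 1 to 8 rows; each row is the pose to reach, as a shift and turn from the pose commanded when the call began, along the tool's axes at that moment; what a row does not reach only later rows make up. A row lasts 1/12 s, in which the tool goes at most 41.7 mm and 7.16 degrees, less where a joint would pass 70% of its speed; a pose out of reach is approached as far as the arm can. A call with a gripper value outside its range is refused whole. The fingers move at their own pace and stop on an object; "newtons" is the grip in N (left out, the last holds). Time passes only in rows, so rows that repeat a pose let the fingers close. It gives the time, the measured TCP pose, the force, the opening and the grip force at its end, in the units of the state.
- status.get_obs(): the state, without advancing time (a new reading comes with each control period).
- imaging.get_image(name): name is "scene" or "side" or "wrist"; returns a dict with "frame" (384x512x3 uint8, red, green, blue), "vfov" (degrees; the focal length in pixels is half the picture's height over the tangent of half this angle, whatever the lens; pixels are square), "cx", "cy" (the principal point, pixels), "view" (4x4, takes a point from world to camera coordinates); the wrist camera has in their place "mount" (4x4, takes a point from camera to tool coordinates, whose origin is the TCP and whose axes are the flange's). Camera axes: x right, y up, looking along -z (the intrinsics and any distortion apply to the point x, -y, -z); pixel columns grow to the right and rows downward; lengths in m; the calibration is good to about 2 mm. A picture is of the moment at which its call begins: read the wrist's pose just before it. There is no depth.
- order.finish_job(): hands the job in; it is judged then, once.
The state is a dict: "t": time; "q": joint angles; "dq": joint speeds; "effort": joint torques, N m; "tool_pos": TCP position; "tool_rot": TCP orientation; "contact_force": force on the tool from outside, world axes, zero at the start; "wrist_torque": the same for the moment, N m; "opening": finger opening in m; "grip_force": force on a finger pad.
Only numpy, scipy, OpenCV 4.12 (cv2) and the standard library are available. Lean on these libraries where they do the work, as an engineer would, in place of code of your own. Each camera call takes 0.05 s, during which the arm holds its last target. There are 200 camera calls.

## Working session

There is one attempt and no reset: what is moved stays moved. The work goes in short steps, Python scripts to look and compute and a tool call to move; the robot and the scene stay as the last step left them, time stands still between calls to the robot, and variables do not carry over. Pictures are saved under pics/ and viewed, at most 10 in all, crops included, and the job is handed in when it is done.

Besides the shell and the picture viewer there is one more tool, called after "Call:" as name(argument=value, ...) on one line, values as JSON. arm_command: Moves the arm, as the interface text tells. Its arguments: {"type":"object","properties":{"increments":{"type":"array","items":{"type":"object","properties":{"slide":{"type":"array","items":{"type":"number"}},"spin":{"type":"number"},"gripper":{"type":"number"}}}},"newtons":{"type":"number"}},"required":["increments"]}

```bash
mkdir -p pics; cat > h.py <<'E'
import numpy as np,cv2,pickle
from station import status,imaging,order
def snap(n,tag):
    s=status.get_obs(); d=imaging.get_image(n); d['s']=s
    cv2.imwrite(f'pics/{tag}.png',d['frame'][:,:,::-1]); pickle.dump(d,open(f'{tag}.pkl','wb')); return d
E
python3 - <<'E'
from h import *
for n in('scene','side','wrist'):
    d=snap(n,n+'0'); print(n,{k:(np.round(v,4).tolist() if not isinstance(v,(str,dict)) else v) for k,v in d.items() if k not in('frame','s')})
print(d['s'])
a=[cv2.imread(f'pics/{n}0.png') for n in('scene','side')]
cv2.imwrite('pics/both.png',np.vstack(a)[:, :])
E
```

```text
scene {'vfov': 47.1146, 'cx': 262.4717, 'cy': 185.9314, 'view': [[-0.0992, 0.9951, 0.0063, 0.0576], [-0.6693, -0.0714, 0.7395, 0.2685], [0.7363, 0.0692, 0.6731, -1.7819], [0.0, 0.0, 0.0, 1.0]]}
side {'vfov': 45.0004, 'cx': 251.5076, 'cy': 187.6706, 'view': [[0.7417, -0.6706, -0.0124, -0.3572], [0.387, 0.4128, 0.8245, -0.2607], [-0.5478, -0.6163, 0.5657, -1.3494], [0.0, 0.0, 0.0, 1.0]]}
wrist {'vfov': 63.5032, 'cx': 259.7674, 'cy': 194.7554, 'mount': [[-0.0011, 0.9541, 0.2996, 0.0762], [1.0, 0.0009, 0.0008, 0.0], [0.0005, 0.2996, -0.9541, -0.0702], [0.0, 0.0, 0.0, 1.0]]}
{'t': 0.1, 'q': array([-1.46600288e+00,  5.32983393e-02,  1.61416916e+00, -1.34280460e-05,
        1.47600300e+00, -1.19050257e-01]), 'dq': array([-1.91345169e-04, -1.60160975e-03, -4.20188892e-03,  1.47096117e-03,
        2.03286969e-04, -2.74863748e-05]), 'effort': array([ 1.20056859e-03, -3.94898629e+01, -3.71368396e+01, -5.49544393e-05,
        3.86835527e-03,  3.10778475e-06]), 'tool_pos': array([ 0.13865819, -0.60897932,  0.30277374]), 'tool_rot': array([-3.12007024e+00, -3.50671518e-01, -3.08792043e-08]), 'contact_force': array([ 0.13464224, -0.16699303,  0.41460567]), 'wrist_torque': array([ 0.00679005, -0.07131481,  0.03142592]), 'grip_force': 0.0, 'opening': 0.08533114706269924}
```

View pics/scene0.png

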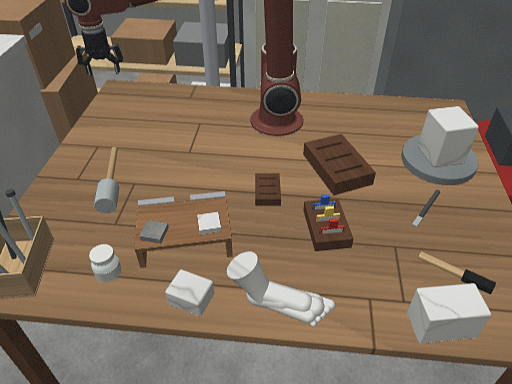

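View pics/side0.png

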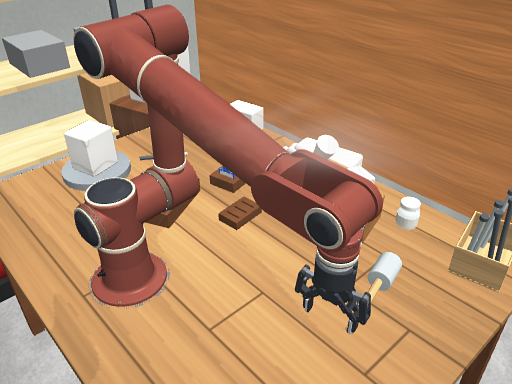

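Three slotted blocks are in view: a small one at (267,188), empty, a large one at (340,162), empty, and one at (328,222) holding the red, yellow and blue holders. The third looks like the middle-sized stand. The shelf is at (183,222), with the lip segments at (156,201) and (207,196). I'll enlarge both to confirm.

```bash
python3 - <<'E'
from h import *
f=cv2.imread('pics/scene0.png')
a=cv2.resize(f[185:260,295:365],None,fx=8,fy=8,interpolation=cv2.INTER_CUBIC)
cv2.imwrite('pics/c1.png',a)
b=cv2.resize(f[180:270,125:245],None,fx=6.5,fy=6.5,interpolation=cv2.INTER_CUBIC)
cv2.imwrite('pics/c2.png',b)
E
```

```text
(no output)
```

View pics/c1.png

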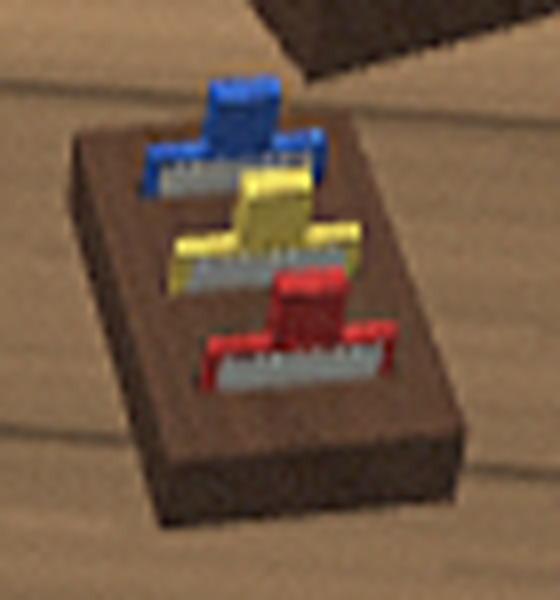

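View pics/c2.png

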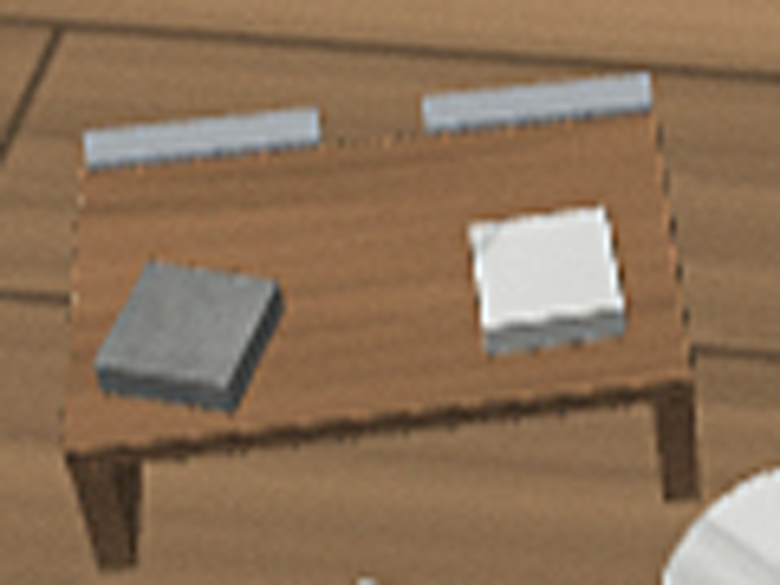

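Crop 1 shows the filled stand: blue is in the slot nearest the robot, then yellow, then red. Its top corners are at crop (78,133), (350,115), (463,432) and (165,462). Crop 2 shows the shelf: the board's back corners are at crop (66,452) and (690,380), and the lip tops run (83,132)–(318,108) and (422,97)–(650,72). Next I'll fit both.

```bash
cat >> h.py <<'E'
from scipy.optimize import least_squares
def K(d):
    f=d['frame'].shape[0]/2/np.tan(np.radians(d['vfov'])/2); return f
def view(d):
    if 'view' in d: return np.array(d['view'])
    T=np.eye(4);T[:3,:3]=cv2.Rodrigues(np.array(d['s']['tool_rot']))[0];T[:3,3]=d['s']['tool_pos']
    return np.linalg.inv(T@np.array(d['mount']))
def proj(d,P):
    P=np.atleast_2d(P);V=view(d);c=P@V[:3,:3].T+V[:3,3];f=K(d)
    return np.c_[d['cx']+f*c[:,0]/-c[:,2],d['cy']-f*c[:,1]/-c[:,2]]
def back(d,uv,z):
    V=view(d);f=K(d);o=-V[:3,:3].T@V[:3,3];r=V[:3,:3].T@np.array([(uv[0]-d['cx'])/f,-(uv[1]-d['cy'])/f,-1]);return o+r*(z-o[2])/r[2]
def place(p,L):
    c,s=np.cos(p[2]),np.sin(p[2]);L=np.array(L,float);return np.c_[p[0]+c*L[:,0]-s*L[:,1],p[1]+s*L[:,0]+c*L[:,1],L[:,2]]
def fit(obs,p0):  # obs: list of (d,local pts,uv)
    r=least_squares(lambda p:np.concatenate([(proj(d,place(p,L))-uv).ravel() for d,L,uv in obs]),p0)
    return r.x,np.round(r.fun.reshape(-1,2),1)
E
python3 - <<'E'
from h import *
d=pickle.load(open('scene0.pkl','rb'))
c=lambda q,k,o:(np.array(q)+.5)/k-.5+np.array(o)
su=c([(78,133),(350,115),(463,432),(165,462),(165,527),(455,500)],8,(295,185))
for u in su[:4]:print(back(d,u,.04).round(3))
L=[(-.085,-.055,.04),(-.085,.055,.04),(.085,.055,.04),(.085,-.055,.04),(.085,-.055,0),(.085,.055,0)]
print(fit([(d,L,su)],[.6,.1,0]))
for n,q in dict(b=(245,85),y=(278,178),r=(311,280)).items(): print(n,back(d,c(q,8,(295,185)),.09).round(3))
hu=c([(66,452),(690,380),(83,132),(650,72),(318,108),(422,97)],6.5,(125,180))
L=[(.178,-.13,.087),(.178,.13,.087),(-.0135,-.13,.086),(-.0135,.13,.086),(-.0135,-.024,.086),(-.0135,.024,.086)]
for u in hu:print(back(d,u,.087).round(3))
print(fit([(d,L,hu)],[.6,-.2,0]))
E
```

```text
[0.503 0.123 0.04 ]
[0.482 0.229 0.04 ]
[0.643 0.265 0.04 ]
[0.668 0.159 0.04 ]
(array([0.57213792, 0.19501635, 0.22283493]), array([[-0.2, -0.5],
       [ 0.1, -1.1],
       [ 0.8,  0.1],
       [ 0.4, -0.2],
       [-0.8,  0.7],
       [-0.2,  0.6]]))
b [0.523 0.183 0.09 ]
y [0.571 0.195 0.09 ]
r [0.621 0.206 0.09 ]
[ 0.782 -0.321  0.087]
[ 0.717 -0.074  0.087]
[ 0.599 -0.372  0.087]
[ 0.532 -0.121  0.087]
[ 0.572 -0.27   0.087]
[ 0.56  -0.224  0.087]
(array([ 0.57758957, -0.24351187,  0.25980975]), array([[-0.8,  0.1],
       [ 0.7, -0.3],
       [ 0.1, -0. ],
       [ 0.1,  0.1],
       [-0. , -0.1],
       [ 0.1, -0.1]]))
```

Call:
arm_command(increments=[{"slide": [0.04,-0.02,0],"spin": -7,"gripper": 0},{"slide": [0.075,-0.04,0],"spin": -14,"gripper": 0},{"slide": [0.11,-0.06,0],"spin": -21,"gripper": 0},{"slide": [0.145,-0.08,0],"spin": -28,"gripper": 0},{"slide": [0.18,-0.1,0],"spin": -35,"gripper": 0},{"slide": [0.215,-0.12,0],"spin": -42,"gripper": 0},{"slide": [0.25,-0.14,0],"spin": -49,"gripper": 0},{"slide": [0.285,-0.16,0],"spin": -56,"gripper": 0}])

```text
t: 0.82
tool_pos: [0.3821, -0.3884, 0.3037]
tool_rot: [-2.586, -1.783, 0.0]
contact_force: [-0.1, -0.6, -0.5]
opening: 0.0427
grip_force: 0.0
```

```bash
cat >> h.py <<'E'
def goto(x,y,z,yaw):
    s=status.get_obs();R=cv2.Rodrigues(np.array(s['tool_rot']))[0]
    w=np.arctan2(R[1,0],R[0,0]); dy=np.degrees((yaw-w+np.pi)%(2*np.pi)-np.pi)
    print('t',s['t'],'pos',np.round(s['tool_pos'],4),'yaw',round(w,4),'open',s['opening'],'tilt',R[:,2].round(3))
    print('slide',np.round(R.T@(np.array([x,y,z])-s['tool_pos']),4),'spin',round(-dy,2))
E
python3 -c "
from h import *
goto(.50,.15,.30,1.794)"
```

```text
t 0.8167 pos [ 0.3821 -0.3884  0.3037] yaw 1.207 open 0.04265658602841549 tilt [-0.  0. -1.]
slide [ 0.5451 -0.0814  0.0037] spin -33.63
```

Call:
arm_command(increments=[{"slide": [0.035,-0.005,0],"spin": -5,"gripper": 0},{"slide": [0.075,-0.011,0],"spin": -10,"gripper": 0},{"slide": [0.115,-0.017,0],"spin": -15,"gripper": 0},{"slide": [0.155,-0.023,0],"spin": -20,"gripper": 0},{"slide": [0.195,-0.03,0],"spin": -25,"gripper": 0},{"slide": [0.235,-0.036,0],"spin": -30,"gripper": 0},{"slide": [0.275,-0.042,0],"spin": -33.6,"gripper": 0},{"slide": [0.315,-0.048,0],"spin": -33.6,"gripper": 0}])

```text
t: 1.48
tool_pos: [0.4499, -0.0771, 0.3038]
tool_rot: [1.966, 2.45, 0.0]
contact_force: [0.2, -0.3, -0.2]
opening: 0.0426
grip_force: 0.0
```

```bash
python3 -c "
from h import *
goto(.523,.183,.30,1.794)"
```

```text
t 1.4833 pos [ 0.4499 -0.0771  0.3038] yaw 1.7894 open 0.042557729627528476 tilt [ 0. -0. -1.]
slide [0.238  0.1278 0.0038] spin -0.26
```

Call:
arm_command(increments=[{"slide": [0.034,0.018,0],"spin": 0,"gripper": 0},{"slide": [0.068,0.037,0],"spin": 0,"gripper": 0},{"slide": [0.102,0.055,0],"spin": 0,"gripper": 0},{"slide": [0.136,0.073,0],"spin": 0,"gripper": 0},{"slide": [0.17,0.091,0],"spin": 0,"gripper": 0},{"slide": [0.204,0.11,0],"spin": 0,"gripper": 0},{"slide": [0.238,0.128,0],"spin": 0,"gripper": 0},{"slide": [0.238,0.128,0],"spin": 0,"gripper": 0}])

```text
t: 2.15
tool_pos: [0.5242, 0.186, 0.3033]
tool_rot: [-1.96, -2.453, -0.002]
contact_force: [-0.4, -0.6, 0.7]
opening: 0.0426
grip_force: 0.0
```

```bash
python3 - <<'E'
from h import *
d=snap('wrist','w1')
print(d['s']['tool_pos'],proj(d,place([.523,.183,.223],[(0,0,.09),(0,-.013,.09),(0,.013,.09),(-.005,0,.09),(0.005,0,.09)])).round(1))
cv2.imwrite('pics/w1b.png',cv2.resize(cv2.imread('pics/w1.png'),None,fx=1.56,fy=1.56,interpolation=cv2.INTER_CUBIC))
E
```

```text
[0.52422921 0.18604609 0.30329958] [[258.3 185.6]
 [258.3 198.6]
 [258.3 172.2]
 [253.  185.6]
 [263.6 185.6]]
```

View pics/w1b.png

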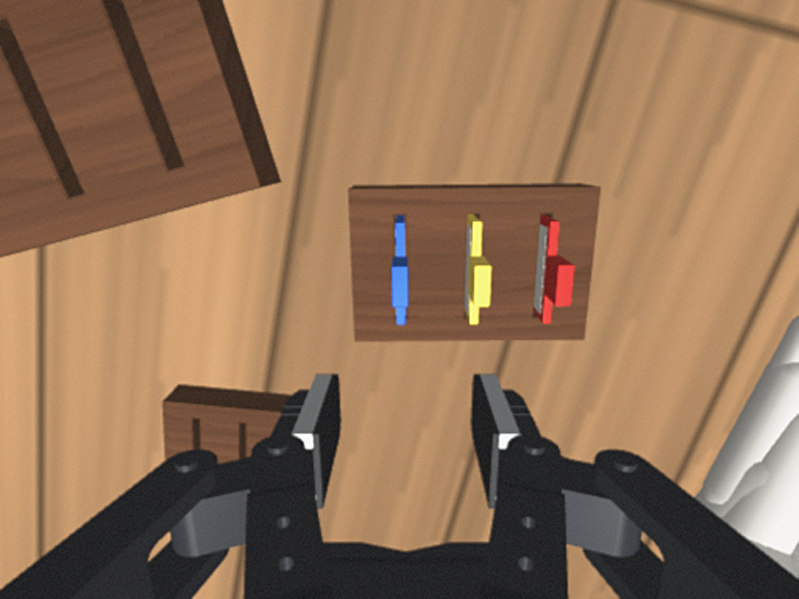

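The wrist view shows the blue tab's top face centred at enlarged (400,286), about (256,183) in raw pixels. It is roughly square to the gripper, and the tab is clear of yellow, which is 70 px to the right.

```bash
python3 - <<'E'
from h import *
d=pickle.load(open('w1.pkl','rb'))
k=800/512
q=lambda a:(np.array(a)+.5)/k-.5
b=back(d,q((400,286)),.09);print(b)
# stand fit from wrist: top corners
L=[(-.085,.055,.04),(.085,.055,.04),(.085,-.055,.04),(-.085,-.055,.04)]
uv=q([(349,188),(600,187),(585,338.5),(355,340.5)])
p=fit([(d,L,uv)],[.57,.195,.22]);print(p, place(p[0],[(-.05,0,0)]))
goto(b[0],b[1],.145,p[0][2]+np.pi/2)
E
```

```text
[0.52011856 0.18512559 0.09      ]
(array([0.5689792 , 0.19630238, 0.22915413]), array([[-0.7,  0. ],
       [ 1.1, -0.6],
       [-0.1,  0.5],
       [-0.4,  0.3]])) [[0.52028626 0.18494469 0.        ]]
t 2.2 pos [0.5239 0.1837 0.3032] yaw 1.7924 open 0.04260174891174611 tilt [-0.001  0.    -1.   ]
slide [ 0.0021 -0.0032  0.1583] spin -0.43
```

Call:
arm_command(increments=[{"slide": [0.002,-0.003,0.03],"spin": -0.4,"gripper": 0},{"slide": [0.002,-0.003,0.06],"spin": -0.4,"gripper": 0},{"slide": [0.002,-0.003,0.09],"spin": -0.4,"gripper": 0},{"slide": [0.002,-0.003,0.115],"spin": -0.4,"gripper": 0},{"slide": [0.002,-0.003,0.135],"spin": -0.4,"gripper": 0},{"slide": [0.002,-0.003,0.15],"spin": -0.4,"gripper": 0},{"slide": [0.002,-0.003,0.16],"spin": -0.4,"gripper": 0},{"slide": [0.002,-0.003,0.165],"spin": -0.4,"gripper": 0}], newtons=50)

```text
t: 2.87
tool_pos: [0.5196, 0.1812, 0.1371]
tool_rot: [-1.96, -2.453, 0.004]
contact_force: [0.3, -1.2, -0.9]
opening: 0.0427
grip_force: 0.0
```

Call:
arm_command(increments=[{"slide": [0,0,0],"spin": 0,"gripper": -0.3},{"slide": [0,0,0],"spin": 0,"gripper": -0.5},{"slide": [0,0,0],"spin": 0,"gripper": -0.7},{"slide": [0,0,0],"spin": 0,"gripper": -1},{"slide": [0,0,0],"spin": 0,"gripper": -1},{"slide": [0,0,0],"spin": 0,"gripper": -1},{"slide": [0,0,0],"spin": 0,"gripper": -1}], newtons=50)

```text
t: 3.45
tool_pos: [0.5216, 0.1824, 0.1406]
tool_rot: [1.958, 2.454, 0.003]
contact_force: [-0.2, -0.8, 6.5]
opening: 0.0088
grip_force: 51.4
```

```bash
python3 - <<'E'
from h import *
d=snap('wrist','w2');print(d['s']['contact_force'],d['s']['wrist_torque'])
goto(.5202,.185,.138,1.80)
E
```

```text
[-0.20156436 -0.76515168  6.46776552] [-0.04701769  0.06557334  0.02406653]
t 3.5 pos [0.5216 0.1824 0.1406] yaw 1.7947 open 0.008892143452959812 tilt [ 0.003  0.    -1.   ]
slide [ 0.0028 -0.0008  0.0026] spin -0.3
```

View pics/w2.png

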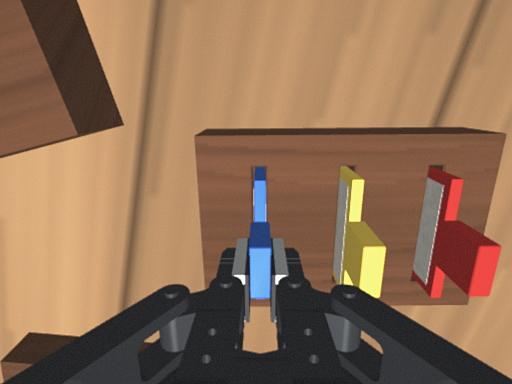

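The blue tab is seated squarely between the pads, with the grip force at 51 N; yellow and red have not moved. Lifting.

Call:
arm_command(increments=[{"slide": [0,0,-0.01],"spin": 0,"gripper": -1},{"slide": [0,0,-0.03],"spin": 0,"gripper": -1},{"slide": [0,0,-0.06],"spin": 0,"gripper": -1},{"slide": [0,0,-0.09],"spin": 0,"gripper": -1},{"slide": [0,0,-0.12],"spin": 0,"gripper": -1},{"slide": [0,0,-0.145],"spin": 0,"gripper": -1},{"slide": [0,0,-0.16],"spin": 0,"gripper": -1},{"slide": [0,0,-0.16],"spin": 0,"gripper": -1}])

```text
t: 4.17
tool_pos: [0.5219, 0.1826, 0.3041]
tool_rot: [1.956, 2.452, 0.01]
contact_force: [0.3, 0.5, 0.3]
opening: 0.0089
grip_force: 50.6
```

```bash
python3 - <<'E'
from h import *
print(status.get_obs()['contact_force'],status.get_obs()['grip_force'])
goto(.589,-.292,.30,.26+np.pi/2)
E
```

```text
[0.26720232 0.50862217 0.31143127] 50.56261897087097
t 4.1667 pos [0.5219 0.1826 0.3041] yaw 1.7947 open 0.008859403399624854 tilt [ 0.008  0.002 -1.   ]
slide [-0.4776 -0.04    0.0038] spin -2.07
```

Call:
arm_command(increments=[{"slide": [-0.03,-0.003,0],"spin": -0.5,"gripper": -1},{"slide": [-0.07,-0.006,0],"spin": -1,"gripper": -1},{"slide": [-0.11,-0.01,0],"spin": -2,"gripper": -1},{"slide": [-0.15,-0.013,0],"spin": -2,"gripper": -1},{"slide": [-0.19,-0.016,0],"spin": -2,"gripper": -1},{"slide": [-0.23,-0.02,0],"spin": -2,"gripper": -1},{"slide": [-0.27,-0.023,0],"spin": -2,"gripper": -1},{"slide": [-0.31,-0.026,0],"spin": -2,"gripper": -1}])

```text
t: 4.83
tool_pos: [0.5631, -0.1275, 0.297]
tool_rot: [-1.915, -2.487, 0.001]
contact_force: [0.7, -0.1, -0.0]
opening: 0.0085
grip_force: 50.5
```

Call:
arm_command(increments=[{"slide": [-0.04,-0.003,0],"spin": 0,"gripper": -1},{"slide": [-0.08,-0.007,0],"spin": 0,"gripper": -1},{"slide": [-0.12,-0.01,0],"spin": 0,"gripper": -1},{"slide": [-0.15,-0.013,0],"spin": 0,"gripper": -1},{"slide": [-0.165,-0.014,0],"spin": 0,"gripper": -1},{"slide": [-0.165,-0.014,0],"spin": 0,"gripper": -1},{"slide": [-0.165,-0.014,0],"spin": 0,"gripper": -1},{"slide": [-0.165,-0.014,0],"spin": 0,"gripper": -1}])

```text
t: 5.5
tool_pos: [0.5925, -0.2874, 0.298]
tool_rot: [-1.914, -2.489, -0.001]
contact_force: [0.0, -0.0, -0.4]
opening: 0.009
grip_force: 50.5
```

```bash
python3 - <<'E'
from h import *
d=snap('wrist','w3')
goto(.578,-.244,.30,.26+np.pi/2)
p=[.5776,-.2435,.26]
print(proj(d,place(p,[(-.0125,.13,.086),(-.0125,.024,.086),(-.0125,-.024,.086),(.0125,.13,.087)])).round(0))
cv2.imwrite('pics/w3b.png',cv2.resize(cv2.imread('pics/w3.png'),None,fx=1.5625,fy=1.5625,interpolation=cv2.INTER_CUBIC))
E
```

```text
t 5.55 pos [ 0.5926 -0.2872  0.2984] yaw 1.8311 open 0.008605729083878348 tilt [-0.001  0.001 -1.   ]
slide [ 0.0455 -0.003  -0.0016] spin 0.02
[[240. -37.]
 [243. 106.]
 [244. 160.]
 [273. -38.]]
```

View pics/w3b.png

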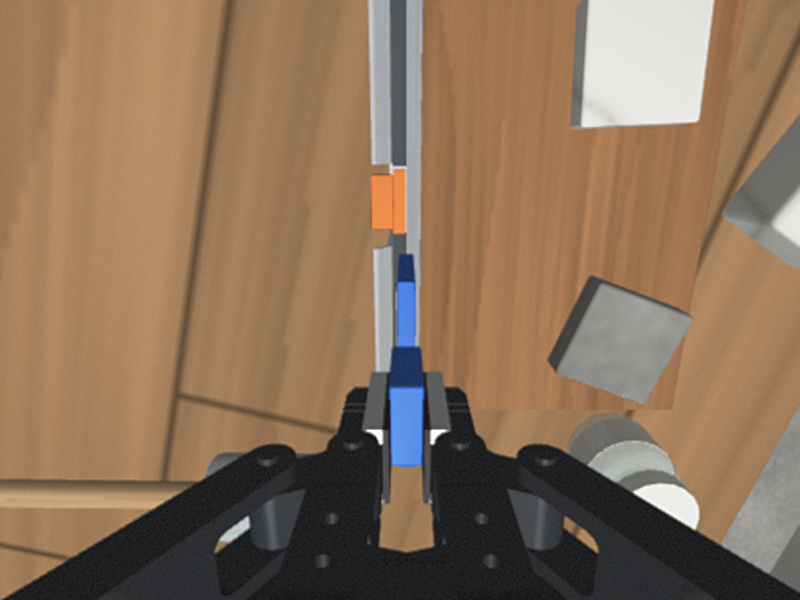

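The wrist view shows the clip at enlarged (393–406, 169–233), the lip gap from row 165 to 248, the straight slot edges at columns 391 and 407 (row 80), and the held tab centred at column 406. Next I'll fit the channel pose from this view.

```bash
python3 - <<'E'
from h import *
d=pickle.load(open('w3.pkl','rb'));k=1.5625
P=lambda L,p:(proj(d,place(p,L))+.5)*k-.5
def line(p,x,z,row):
    a,b=P([(x,-.1,z),(x,.13,z)],p); return a[0]+(row-a[1])*(b[0]-a[0])/(b[1]-a[1])
def res(q):
    p=q[:3];r=[]
    for y,z,v in[(.024,.086,165),(-.024,.086,248),(.02,.055,169),(-.02,.055,233)]: r.append(P([(-.01,y,z)],p)[0,1]-v)
    for x,z,row,u in[(-.0045,.075,80,391),(.0045,.075,80,407),(q[3],.086,0,369.5),(q[3],.086,165,371.5),(q[3],.086,370,376.5),(q[4],.087,0,423.5),(q[4],.087,240,420)]: r.append(line(p,x,z,row)-u)
    return r
r=least_squares(res,[.578,-.244,.26,-.0135,.0135],x_scale=[.01,.01,.1,.01,.01]);print(r.x.round(4),np.round(r.fun,1))
p=r.x
h=back(d,(np.array((406,423))+.5)/k-.5,.2478);print('holder',h)
s=d['s'];t=s['tool_pos'];c,sn=np.cos(p[2]),np.sin(p[2])
hold=h[:2]
print('holder-tcp',hold-t[:2])
tgt=p[:2]-(hold-t[:2]);print('tcp target by camera',tgt)
goto(tgt[0],tgt[1],.2984,p[2]+np.pi/2)
E
```

```text
[ 0.5758 -0.2432  0.2563 -0.0149  0.0125] [-1.3  0.6  0.4  0.5 -0.1  0.1 -0.2  0.7 -0.6 -0.4  0.4]
holder [ 0.59089063 -0.28374297  0.2478    ]
holder-tcp [-0.001593    0.00370356]
tcp target by camera [ 0.57741379 -0.24690478]
t 5.55 pos [ 0.5926 -0.2872  0.2984] yaw 1.8311 open 0.008605729083878348 tilt [-0.001  0.001 -1.   ]
slide [ 0.0429 -0.0043  0.    ] spin 0.23
```

Call:
arm_command(increments=[{"slide": [0.02,-0.002,0],"spin": 0,"gripper": -1},{"slide": [0.035,-0.004,0.01],"spin": 0.2,"gripper": -1},{"slide": [0.043,-0.004,0.03],"spin": 0.2,"gripper": -1},{"slide": [0.043,-0.004,0.045],"spin": 0.2,"gripper": -1},{"slide": [0.043,-0.004,0.058],"spin": 0.2,"gripper": -1},{"slide": [0.043,-0.004,0.063],"spin": 0.2,"gripper": -1},{"slide": [0.043,-0.004,0.063],"spin": 0.2,"gripper": -1},{"slide": [0.043,-0.004,0.063],"spin": 0.2,"gripper": -1}])

```text
t: 6.22
tool_pos: [0.578, -0.2487, 0.2358]
tool_rot: [-1.921, -2.486, 0.0]
contact_force: [0.0, -0.5, 0.1]
opening: 0.0089
grip_force: 50.6
```

```bash
python3 - <<'E'
from h import *
d=snap('wrist','w4');print(d['s']['contact_force'])
goto(.5774,-.2469,.2353,.2563+np.pi/2)
cv2.imwrite('pics/w4b.png',cv2.resize(cv2.imread('pics/w4.png')[:,120:400],None,fx=2,fy=1.5625*1.0,interpolation=cv2.INTER_CUBIC))
E
```

```text
[ 0.01413031 -0.52118422  0.11217413]
t 6.2667 pos [ 0.5783 -0.2489  0.2366] yaw 1.8256 open 0.009025605859617687 tilt [ 0.001 -0.001 -1.   ]
slide [ 0.0022 -0.0003  0.0013] spin -0.08
```

View pics/w4b.png

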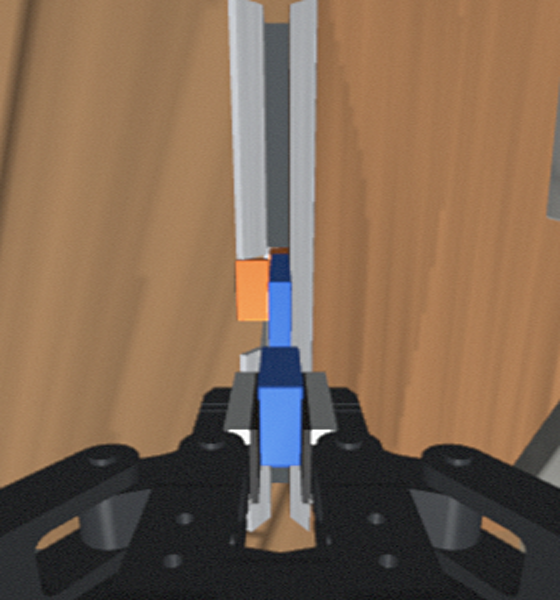

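The held plate (columns 270–290) lines up with the slot (266–290), sitting about 1 mm too far toward the board. I'll nudge it over and descend.

Call:
arm_command(increments=[{"slide": [0.002,-0.001,0.005],"spin": 0,"gripper": -1},{"slide": [0.002,-0.001,0.012],"spin": 0,"gripper": -1},{"slide": [0.002,-0.001,0.019],"spin": 0,"gripper": -1},{"slide": [0.002,-0.001,0.026],"spin": 0,"gripper": -1},{"slide": [0.002,-0.001,0.033],"spin": 0,"gripper": -1},{"slide": [0.002,-0.001,0.04],"spin": 0,"gripper": -1},{"slide": [0.002,-0.001,0.046],"spin": 0,"gripper": -1},{"slide": [0.002,-0.001,0.046],"spin": 0,"gripper": -1}])

```text
t: 6.93
tool_pos: [0.5756, -0.2462, 0.1876]
tool_rot: [-1.919, -2.484, 0.001]
contact_force: [0.0, 0.3, -0.4]
opening: 0.0088
grip_force: 50.5
```

```bash
python3 - <<'E'
from h import *
s=status.get_obs();print(s['contact_force'],s['wrist_torque'])
goto(.5771,-.2469,.1706,.2563+np.pi/2)
E
```

```text
[ 0.01697995  0.27681439 -0.37448199] [ 0.03146768  0.04675941 -0.02900133]
t 6.9333 pos [ 0.5756 -0.2462  0.1876] yaw 1.826 open 0.008838658571756022 tilt [-0.003  0.002 -1.   ]
slide [-0.0011  0.0014  0.017 ] spin -0.06
```

No side forces, and the bottom edge is already inside the straight walls. Pressing home.

Call:
arm_command(increments=[{"slide": [-0.001,0.001,0.003],"spin": 0,"gripper": -1},{"slide": [-0.001,0.001,0.006],"spin": 0,"gripper": -1},{"slide": [-0.001,0.001,0.009],"spin": 0,"gripper": -1},{"slide": [-0.001,0.001,0.012],"spin": 0,"gripper": -1},{"slide": [-0.001,0.001,0.015],"spin": 0,"gripper": -1},{"slide": [-0.001,0.001,0.018],"spin": 0,"gripper": -1},{"slide": [-0.001,0.001,0.018],"spin": 0,"gripper": -1},{"slide": [-0.001,0.001,0.018],"spin": 0,"gripper": -1}])

```text
t: 7.6
tool_pos: [0.578, -0.2476, 0.1731]
tool_rot: [1.92, 2.485, 0.0]
contact_force: [-1.1, 0.9, 5.7]
opening: 0.0088
grip_force: 51.5
```

```bash
python3 - <<'E'
from h import *
s=status.get_obs();print(s['contact_force'],s['wrist_torque'])
goto(.5771,-.2469,.1706,.2563+np.pi/2)
E
```

```text
[-1.1325236   0.88829012  5.68022591] [ 0.29061822  0.38167948 -0.00642102]
t 7.6 pos [ 0.578  -0.2476  0.1731] yaw 1.8261 open 0.008805511756074686 tilt [ 0.001 -0.001 -1.   ]
slide [ 0.0009 -0.0007  0.0025] spin -0.06
```

Call:
arm_command(increments=[{"slide": [0,0,0.002],"spin": 0,"gripper": -1},{"slide": [0,0,0.004],"spin": 0,"gripper": -1},{"slide": [0,0,0.006],"spin": 0,"gripper": -1},{"slide": [0,0,0.008],"spin": 0,"gripper": -1},{"slide": [0,0,0.008],"spin": 0,"gripper": -1},{"slide": [0,0,0.008],"spin": 0,"gripper": -1}], newtons=70)

```text
t: 8.1
tool_pos: [0.5788, -0.2476, 0.1705]
tool_rot: [1.919, 2.485, 0.0]
contact_force: [-10.3, 6.7, 27.6]
opening: 0.0086
grip_force: 77.2
```

```bash
python3 - <<'E'
from h import *
s=status.get_obs();print(s['contact_force'],s['wrist_torque'])
goto(.5771,-.2469,.1706,.2563+np.pi/2)
E
```

```text
[-10.32216594   6.72768793  27.63603604] [ 1.20357032  2.2579434  -0.06269478]
t 8.1 pos [ 0.5788 -0.2476  0.1705] yaw 1.8265 open 0.008558496845752703 tilt [ 0.001 -0.001 -1.   ]
slide [ 0.0011 -0.0014 -0.0001] spin -0.03
```

It bottomed out at the predicted height with 27 N. I'll ease the side load slightly and check by eye.

Call:
arm_command(increments=[{"slide": [0.0005,-0.001,-0.001],"spin": 0,"gripper": -1},{"slide": [0.001,-0.001,-0.002],"spin": 0,"gripper": -1},{"slide": [0.001,-0.001,-0.002],"spin": 0,"gripper": -1},{"slide": [0.001,-0.001,-0.002],"spin": 0,"gripper": -1},{"slide": [0.001,-0.001,-0.002],"spin": 0,"gripper": -1},{"slide": [0.001,-0.001,-0.002],"spin": 0,"gripper": -1}])

```text
t: 8.6
tool_pos: [0.5779, -0.2475, 0.1706]
tool_rot: [1.918, 2.483, 0.001]
contact_force: [-4.7, 2.0, 16.3]
opening: 0.0085
grip_force: 75.4
```

```bash
python3 - <<'E'
from h import *
d=snap('wrist','w5');s=d['s'];print(s['contact_force'],s['wrist_torque'],s['grip_force'])
goto(.5771,-.2469,.1706,.2563+np.pi/2)
e=snap('scene','s5')
a=cv2.resize(d['frame'][:,100:420,::-1],(440,528),interpolation=cv2.INTER_CUBIC)
b=cv2.resize(e['frame'][150:280,120:210,::-1],(360,528),interpolation=cv2.INTER_CUBIC)
cv2.imwrite('pics/f5.png',np.hstack([a,b]))
E
```

```text
[-4.71040603  2.01459222 16.31053568] [0.48589718 0.9212533  0.00504424] 75.36231279373169
t 8.65 pos [ 0.5779 -0.2475  0.1706] yaw 1.8262 open 0.008643600323213244 tilt [ 0.004 -0.002 -1.   ]
slide [ 0.0008 -0.0006 -0.    ] spin -0.05
```

View pics/f5.png

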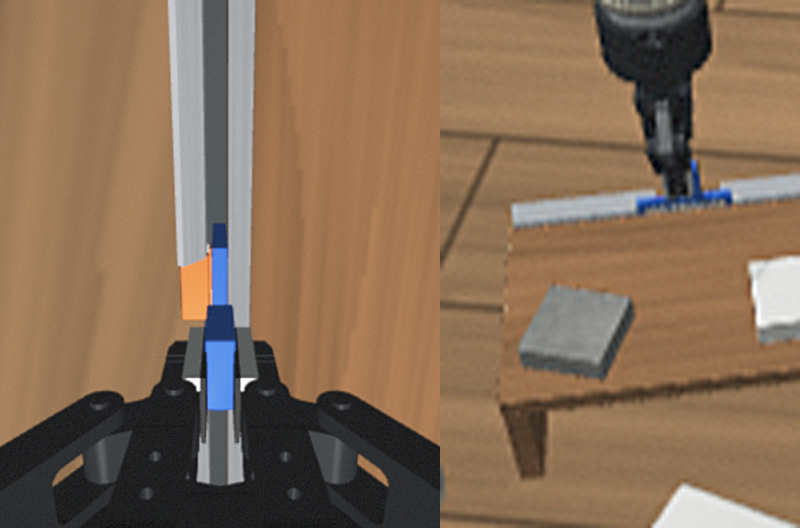

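The last picture shows the plate down in the slot across the clip. In the scene view it spans raw columns 169–193, against a lip-gap centre of 182, so it is within about 3 mm of centre. The tiles have not moved. The vertical force is a steady 16 N at the floor height, so I'm handing in.

```bash
python3 -c "
from h import *
print(order.finish_job())"
```

```text
the job is handed in; nothing more can be done
None
```

The blue holder is behind the lip over the orange clip, about 3 mm or less off centre, and pressed to the slot floor at about 16 N with the gripper still holding it; the job is handed in, but no verdict came back.

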